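# Wind a drawer divider home with a ratchet wrench

## Task

Pick up the steel ratchet wrench, set its head down over the post of the toothed winder in the drawer, handle to the side away from the jar, and let go. Then take it by the upright wooden knob at its handle's end and swing it back and forth (clockwise winds, back slips freely), its head staying down on the post, until the sliding white divider is fully home at its end stops. Leave the wrench sitting on the post, do not push the divider by hand, and leave the jar, bowl, grater and stopper where they are.

Things in the scene. Friction and masses are not known exactly. Their poses are not given: they have to be found in the camera images.
- wrench: Steel ratchet wrench, 0.32 kg, lying flat on the drawer floor (8 mm above the work surface). Origin: on the axis of the round head, at its underside; z up, x along the handle, away from the head. Head: cap 88 mm across, 26 mm high, hollow below, with a 21 mm hole through its middle. A sprung pawl inside drives the winder clockwise (seen from above) and slips over its teeth on the way back.
- wrench_neck (a point): Middle of the handle's bare part, 66 mm from the head's axis, 21 mm above the underside. The handle is a bar 16 mm wide, 14 to 28 mm above the underside, from the head's edge (44 mm) to 139 mm from the axis; bare up to the knob. The wrench's centre of mass lies about 10 mm from the head's axis towards the handle.
- wrench_tail (a point): End of the stub tail opposite the handle: 66 mm from the head's axis, 14 mm wide, 12 to 26 mm above the underside.
- wrench_knob (a point): Grip point of the upright round wooden knob near the handle's end: 125 mm from the head's axis, 46 mm above the head's underside. The knob is 22 mm across, stands from 28 to 60 mm above the underside and is fixed to the handle.
- base: Fixed white base plate of the winder, 150 mm (x) by 243 mm (y), 10 mm thick, on the drawer floor. Origin: on the axis of the upright steel post, at the plate's underside; z up. Jar and sliding divider are on its -y side; the wrench's handle goes to its +y side. The set-down head rests on the plate, its underside 10 mm above this origin; any angle between the stop pins will do, the pawl gives way.
- post_tip (a point): Top of the post, 50 mm above the plate's underside. The post is 16 mm across, tapering to 8 mm over its top 12 mm. Round its foot lies the toothed winder wheel, 68 mm across, its 16 upright teeth reaching 22 mm above the plate's underside.
- stop_pins (a point): Midway between two steel stop pins (10 mm across, 56 mm from the post, to 40 mm above the plate's underside) on the base's -y side, one each side of the wrench's tail. They let the handle swing about 0.63 rad either way from base +y, so that one swing is not enough.
- winder (a joint): Angle of the toothed wheel (rad), growing as it is wound clockwise seen from above. Starts at 0 to 0.4; hard stop at 2.2, divider home: stop when the force rises. It turns against 0.3 N m of friction (2.5 N at the knob) and stays where left. Teeth are 0.39 rad apart: up to that much of a winding swing is lost before the pawl bites. Each rad moves the divider 16 mm.
- divider: Sliding white divider, upright panel 128 mm by 6 mm, 50 mm high, moved by the winder along base -y towards the jar: 76 mm from the post's axis at winder 0, 111 mm at 2.2, where it meets two aluminium end stops. Origin: centre of its lower edge.
- jar: Glass jar with steel push-button lid, 56 mm across, 104 mm high, standing on the base plate 150 mm from the post on the base's -y side. Bystander. Origin: centre of its underside.
- bowl: Small terracotta-coloured bowl, 84 mm across, 38 mm high, in a far cell of the drawer. Bystander. Origin: centre of its underside.
- grater: Flat stainless cinnamon grater with round handle, 160 mm long, in a far cell. Bystander. Origin: on its underside between blade and handle.
- stopper: Grey silicone lid stopper, 64 mm disc with a stem, 34 mm high, in a far cell. Bystander. Origin: centre of its underside.
There are look-alikes about, which are no part of the job. There is more than one size of the wrench; the job needs the largest.

How it is judged:
By the outcome, as a careful person would: the job done as asked, in the order asked, and still so for the second after the job is handed in, with the robot touching nothing.
It also fails if it takes over 64 s, if anything falls off the work surface, if the arm or the gripper's body presses on something with over 40 N, if the wrist force passes 120 N, or if a joint passes its speed limit or range.

## Robot

A 6-joint arm with a two-finger parallel gripper is mounted at the origin on the work surface. World frame = base frame: x ahead of the robot, y to its left, z up, the work surface at z = 0. Lengths are in m, angles in rad, forces in N, time in s.
With the tool pointing down it reaches from about 0.25 to 0.775 m from the base axis. Payload 4 kg.
Tool frame: the origin (TCP) lies at the very end of the fingers, on their centre line; the grasp point (between the pads) lies 19 mm behind it; z points along the fingers, y is the direction in which the jaws open and shut (so a half turn about z gives the same grasp; the last joint's range is limited). The gripper opens to 85 mm and grips with 20 to 120 N. Pads are 22 mm wide; open, the fingers measure 114 mm over their backs; the gripper's body (76 mm by 85 mm) begins 54 mm behind the grasp point. The pads swing forward as they close: fully open they stand 13 mm farther back than shut.
Start: joints at [-1.331, 0.087, 1.371, -0, 1.684, -0.103], TCP at [0.185, -0.518, 0.231] pointing down, gripper open.
Joint ranges: [-3.1, 3.1], [-0.76, 2.03], [0.27, 2.55], [-1.08, 4.22], [0.17, 2.65], [-2.57, 2.57]. Speed limits (rad/s): [2.79, 2.79, 3.14, 3.14, 3.14, 3.14].

## Interface

Orientations are given as a unit quaternion [x, y, z, w].
In Python, from cell import arm gives the robot as it stands.
- The arm moves only by the shell command python3 -m creep 'ROWS' [OPENING]. ROWS is JSON, a list of rows, each a list of 6 numbers: the shift along the tool's x, y, z in units of 25 mm (1.0 is 25 mm), then the turn, a rotation vector about the tool's x, y, z in units of 5 degrees (1.0 is 5 degrees). A call has 1 to 20 rows; each row is the pose to reach, as a shift and turn from the pose commanded when the call began, along the tool's axes at that moment; what a row does not reach only later rows make up. A row lasts 1/12 s, in which the tool goes at most 41.7 mm and 7.16 degrees, less where a joint would pass 70% of its speed; a pose out of reach is approached as far as the arm can. A call with a gripper value outside its range is refused whole. OPENING is the opening in per cent of the stroke, from 0 (shut) to 100 (fully open), set as the call begins (- or left out, the last holds). The fingers move at their own pace and stop on an object; the grip force is fixed at half the most. Time passes only in rows, so rows that repeat a pose let the fingers close. It gives the time, the measured TCP pose, the force and the opening at its end, in the units of the state.
- arm.state(): the state, without advancing time (a new reading comes with each control period).
- arm.snapshot(name): name is "side" or "top"; returns the picture (384x512x3 uint8, red, green, blue); there is no depth.
- arm.get_calibration(name): a dict with "mtx" (3x3 intrinsics, pixels), "rvec" (rotation vector, rad) and "tvec" (3), from world to camera coordinates, as OpenCV has them. Camera axes: x right, y down, z forward; pixel columns grow to the right and rows downward; lengths in m; the calibration is good to about 2 mm. A picture is of the moment at which its call begins. get_calibration takes no time and is no camera call.
- arm.sign_off(): hands the job in, once; it reports no verdict.
The state is a dict: "time_s": time; "qpos": joint angles; "dq": joint speeds; "joint_torque": joint torques, N m; "tcp_pos": TCP position; "ee_rot": TCP orientation; "contact_force": force on the tool from outside, world axes, zero at the start; "torque": the same for the moment, N m; "gripper_width": finger opening in m.
Only numpy, scipy, OpenCV 4.12 (cv2) and the standard library are available. Lean on these libraries where they do the work, as an engineer would, in place of code of your own. Each camera call takes 0.05 s, during which the arm holds its last target.

## Working session

There is one attempt and no reset: what is moved stays moved. The work goes in short steps, Python scripts to look and compute and a shell command to move; the robot and the scene stay as the last step left them, time stands still between calls to the robot, and variables do not carry over. Pictures are saved under pics/ and viewed, and the job is handed in when it is done.

```bash
ls; mkdir -p pics; cat > h.py <<'E'
import numpy as np, cv2
from cell import arm
from scipy.spatial.transform import Rotation as R
def cal(n):
    c=arm.get_calibration(n); return np.array(c['mtx'],float),np.array(c['rvec'],float).reshape(3),np.array(c['tvec'],float).reshape(3)
def ray(n,u,v):
    K,r,t=cal(n); M=R.from_rotvec(r).as_matrix()
    return -M.T@t, M.T@np.linalg.inv(K)@np.array([u,v,1.])
def plane(n,u,v,z):
    o,d=ray(n,u,v); return o+d*(z-o[2])/d[2]
def proj(n,p):
    K,r,t=cal(n); return cv2.projectPoints(np.array(p,float).reshape(-1,1,3),r,t,K,None)[0].reshape(-1,2)
def tri(a,b):
    (o1,d1),(o2,d2)=a,b
    A=np.stack([d1,-d2],1); s=np.linalg.lstsq(A,o2-o1,rcond=None)[0]
    p,q=o1+d1*s[0],o2+d2*s[1]; return (p+q)/2,np.linalg.norm(p-q)
def snap(n,f):
    im=arm.snapshot(n); cv2.imwrite('pics/'+f+'.png',im[:,:,::-1]); return im
E
python3 - <<'E'
from h import *
for n in('top','side'):
    snap(n,n+'0'); o,_=ray(n,256,192); print(n,o,plane(n,256,192,0), cal(n)[0][0,0])
print(arm.state())
E
```

```text
pics
top [0.34683016 0.12930326 1.37319296] [0.49917301 0.13036855 0.        ] 451.71198582939974
side [0.43255993 0.9951907  0.76714545] [0.51644002 0.02828661 0.        ] 372.82619326934423
{'time_s': 0.1, 'qpos': array([-1.33110335e+00,  8.79122443e-02,  1.37212191e+00,  3.11754456e-05,
        1.68359504e+00, -1.03121467e-01]), 'dq': array([ 0.00072021, -0.00119636, -0.00495265, -0.00142798, -0.0012924 ,
       -0.00107542]), 'joint_torque': array([ 1.52583303e-03, -3.53014076e+01, -3.14217997e+01, -2.76954615e-04,
        7.98573339e-03,  2.00116949e-05]), 'tcp_pos': array([ 0.18476365, -0.51756147,  0.23022962]), 'ee_rot': array([ 9.85344907e-01,  1.70570740e-01, -5.40248140e-05, -1.01695156e-03]), 'contact_force': array([-0.67050426, -0.11481231, -0.83200606]), 'torque': array([ 0.01150485,  0.00750948, -0.00113133]), 'gripper_width': 0.08502434559206802}
```

View pics/top0.png

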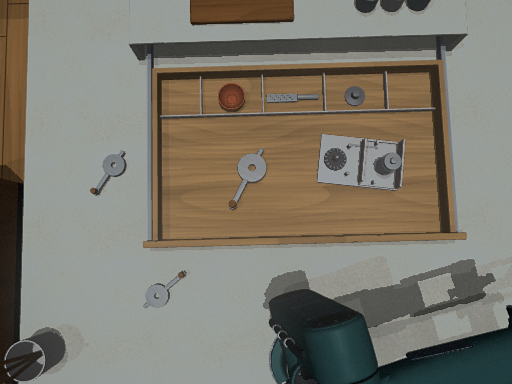

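View pics/side0.png

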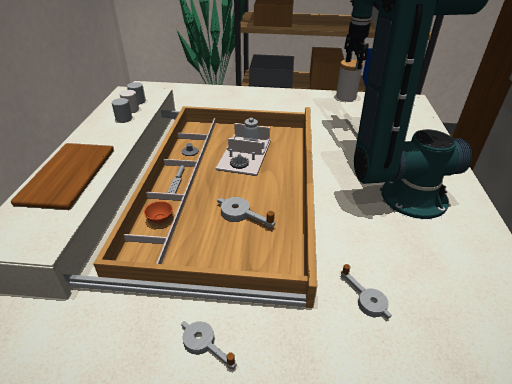

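```bash
python3 - <<'E'
from h import *
im=cv2.imread('pics/top0.png')
a=cv2.resize(im[120:220,210:290],None,fx=5,fy=5,interpolation=cv2.INTER_CUBIC)
b=cv2.resize(im[120:200,310:415],None,fx=5,fy=5,interpolation=cv2.INTER_CUBIC)
cv2.imwrite('pics/c_wr.png',a);cv2.imwrite('pics/c_base.png',b)
hsv=cv2.cvtColor(im,cv2.COLOR_BGR2HSV)
m=cv2.inRange(hsv,(0,0,60),(180,60,255))
m2=np.zeros_like(m)
m2[125:225,215:290]=m[125:225,215:290]
cs,_=cv2.findContours(m2,cv2.RETR_CCOMP,cv2.CHAIN_APPROX_NONE)
for c in cs:
    if cv2.contourArea(c)>8: print(cv2.contourArea(c),cv2.boundingRect(c),cv2.minEnclosingCircle(c))
# head disc: erode
d=cv2.distanceTransform(cv2.morphologyEx(m2,cv2.MORPH_CLOSE,np.ones((9,9))),cv2.DIST_L2,5)
print(np.unravel_index(d.argmax(),d.shape),d.max())
m3=np.zeros_like(m); m3[130:192,314:410]=cv2.inRange(hsv,(0,0,90),(180,50,255))[130:192,314:410]
cs,_=cv2.findContours(m3,cv2.RETR_EXTERNAL,cv2.CHAIN_APPROX_NONE)
c=max(cs,key=cv2.contourArea); r=cv2.minAreaRect(c); print(r,cv2.boxPoints(r))
for p in cv2.boxPoints(r): print(plane('top',*p,0.018))
E
```

```text
762.0 (233, 148, 34, 56) ((248.5, 175.5), 30.207714080810547)
41.0 (248, 164, 8, 8) ((251.5, 167.5), 3.8079864978790283)
(np.int64(168), np.int64(251)) 14.181398
((360.77056884765625, 161.4823455810547), (84.74964141845703, 51.46335220336914), 4.39870548248291) [[316.54703 183.88823]
 [320.4941  132.57646]
 [404.9941  139.07646]
 [401.04703 190.38823]]
[ 0.51677704 -0.05311719  0.018     ]
[ 0.67446707 -0.07171     0.018     ]
[ 0.64685107 -0.32786174  0.018     ]
[ 0.49002112 -0.30623984  0.018     ]
```

```bash
python3 - <<'E'
from h import *
im=cv2.imread('pics/side0.png')
a=cv2.resize(im[185:240,205:285],None,fx=8,fy=8,interpolation=cv2.INTER_CUBIC)
b=cv2.resize(im[110:180,210:280],None,fx=8,fy=8,interpolation=cv2.INTER_CUBIC)
cv2.imwrite('pics/s_wr.png',a);cv2.imwrite('pics/s_base.png',b)
E
```

```text
(no output)
```

View pics/c_wr.png

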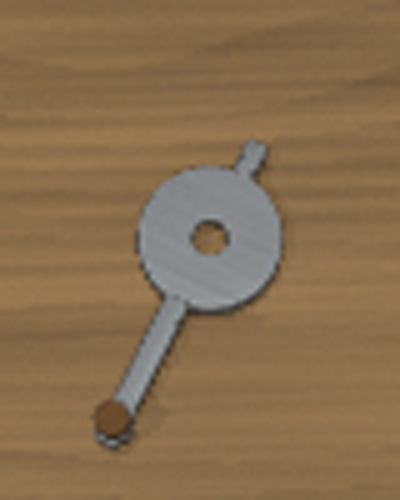

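View pics/c_base.png

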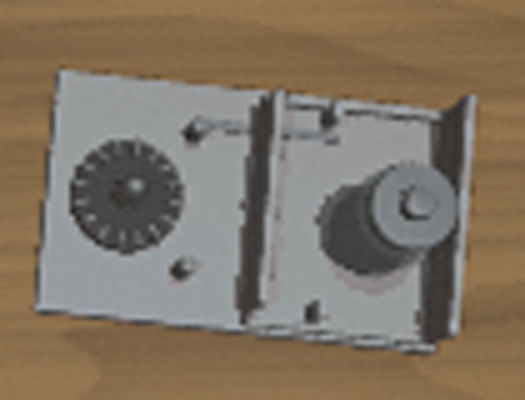

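View pics/s_base.png

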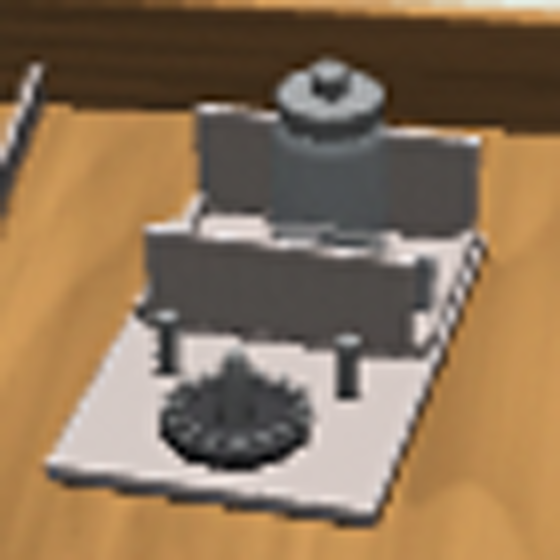

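View pics/s_wr.png

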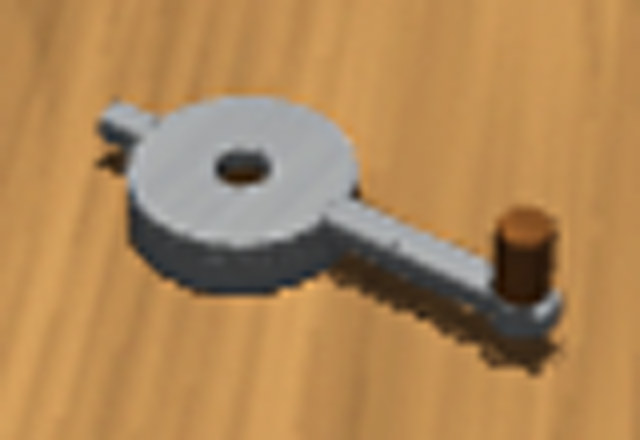

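```bash
python3 - <<'E'
from h import *
def T(X,Y,ox,oy,z,s=5,n='top'): return plane(n,(X+.5)/s-.5+ox,(Y+.5)/s-.5+oy,z)
def S(X,Y,ox,oy,n,s): return ray(n,(X+.5)/s-.5+ox,(Y+.5)/s-.5+oy)
h=T(209,238,210,120,.034);hs=T(243,167,205,185,.034,8,'side');k=T(112,417,210,120,.068);t=T(257,147,210,120,.034)
print('head',h,hs,'knob',k,T(525,222,205,185,.068,8,'side'),'tail',t)
print('dist',np.linalg.norm((k-h)[:2]),np.linalg.norm((t-h)[:2]))
print('yaw wr',np.degrees(np.arctan2(*(k-h)[1::-1])),np.degrees(np.arctan2(*(h-t)[1::-1])))
p=T(136,186,310,120,.058);ps=T(237,355,210,110,.058,8,'side');w=T(127,197,310,120,.030)
print('post',p,ps,w,tri(S(136,186,310,120,'top',5),S(237,355,210,110,'side',8)))
a=T(193,128,310,120,.048);b=T(183,265,310,120,.048);print('pins',a,b,(a+b)/2)
A=T(165,316,210,110,.048,8,'side');B=T(348,340,210,110,.048,8,'side');print('pins side',A,B,(A+B)/2)
v=p-(a+b)/2;print('base +y dir',np.degrees(np.arctan2(v[1],v[0])),np.linalg.norm(v[:2]), np.degrees(np.arctan2(*(a-b)[1::-1]))+90)
c=[T(*q,310,120,.018) for q in((62,70),(38,310),(470,100),(432,350))];print('corners',c)
print('edge dir',np.degrees(np.arctan2(*(c[0]-c[1])[1::-1]))+90,np.linalg.norm(c[0]-c[1]))
print('divider', T(275,93,310,120,.06),T(250,320,310,120,.018))
E
```

```text
head [0.57062916 0.14210965 0.034     ] [0.56991369 0.14345088 0.034     ] knob [0.46145347 0.2007836  0.068     ] [0.46024169 0.20193074 0.068     ] tail [0.62530167 0.11174593 0.034     ]
dist 0.12394338801543446 0.062538299340781
yaw wr 151.7452220746992 150.95331350511668
post [ 0.59057019 -0.11068931  0.058     ] [ 0.58943865 -0.10707403  0.058     ] [ 0.58919941 -0.11008177  0.03      ] (array([ 0.5905223 , -0.11114934,  0.05546028]), np.float64(0.0010201145568916983))
pins [ 0.62649097 -0.14801838  0.048     ] [ 0.5442358  -0.13808462  0.048     ] [ 0.58536338 -0.1430515   0.048     ]
pins side [ 0.62838818 -0.15143678  0.048     ] [ 0.54373707 -0.14063692  0.048     ] [ 0.58606263 -0.14603685  0.048     ]
base +y dir 80.85991589096777 0.03277838548859891 83.11387055734302
corners [array([ 0.67114431, -0.07616933,  0.018     ]), array([ 0.52368778, -0.05537563,  0.018     ]), array([ 0.6453496 , -0.32352863,  0.018     ]), array([ 0.49282503, -0.29124161,  0.018     ])]
edge dir 81.97331529921306 0.14891544110367896
divider [ 0.6436064  -0.19489388  0.06      ] [ 0.51405408 -0.18285921  0.018     ]
```

```bash
cat > go.py <<'E'
import sys
from h import *
def go(pos,yh):
    s=arm.state(); Q=R.from_quat(s['ee_rot']); a=np.radians(yh)
    y=np.array([np.cos(a),np.sin(a),0]); z=np.array([0,0,-1.]); x=np.cross(y,z)
    G=R.from_matrix(np.stack([x,y,z],1))
    print('shift',np.round(Q.inv().apply(np.array(pos)-s['tcp_pos'])/.025,2),'turn',np.round((Q.inv()*G).as_rotvec(degrees=True)/5,2))
    m=Q.as_matrix(); print('t',s['time_s'],'tcp',np.round(s['tcp_pos'],4),'yhead',np.round(np.degrees(np.arctan2(m[1,1],m[0,1])),2),'F',np.round(s['contact_force'],1),'M',np.round(s['torque'],2),'w',round(s['gripper_width'],4),'q',np.round(s['qpos'],2))
if __name__=='__main__':
    v=list(map(float,sys.argv[1:])); go(v[:3],v[3])
E
python3 - <<'E'
from go import *
a=np.radians(151.4); h=np.array([.5703,.1428]); n=h+.065*np.array([np.cos(a),np.sin(a)]); print(n); go([*n,.12],61.4)
E
```

```text
[0.51323111 0.17391497]
shift [ 21.67 -21.62   4.46] turn [-1.000e-02 -3.000e-02 -2.635e+01]
t 0.1 tcp [ 0.1848 -0.5176  0.2302] yhead -70.36 F [-0.7 -0.1 -0.8] M [ 0.01  0.01 -0.  ] w 0.085 q [-1.33  0.09  1.37  0.    1.68 -0.1 ]
```

```bash
python3 -m creep '[[21.67,-21.62,0,0,0,-26.35],[21.67,-21.62,0,0,0,-26.35],[21.67,-21.62,0,0,0,-26.35],[21.67,-21.62,0,0,0,-26.35],[21.67,-21.62,0,0,0,-26.35],[21.67,-21.62,0,0,0,-26.35],[21.67,-21.62,0,0,0,-26.35],[21.67,-21.62,0,0,0,-26.35],[21.67,-21.62,0,0,0,-26.35],[21.67,-21.62,0,0,0,-26.35],[21.67,-21.62,0,0,0,-26.35],[21.67,-21.62,0,0,0,-26.35],[21.67,-21.62,0,0,0,-26.35],[21.67,-21.62,0,0,0,-26.35],[21.67,-21.62,0,0,0,-26.35],[21.67,-21.62,0,0,0,-26.35],[21.67,-21.62,4.4,0,0,-26.35],[21.67,-21.62,4.4,0,0,-26.35],[21.67,-21.62,4.4,0,0,-26.35],[21.67,-21.62,4.4,0,0,-26.35]]' 100; python3 go.py .5132 .1739 .12 61.4
```

```text
time_s: 1.77
tcp_pos: [0.5117, 0.1754, 0.1163]
ee_rot: [0.245, 0.969, -0.001, -0.003]
contact_force: [-0.6, -0.8, -0.2]
gripper_width: 0.0852
shift [-0.08 -0.02 -0.15] turn [-0.04 -0.06  0.04]
t 1.7667 tcp [0.5117 0.1754 0.1163] yhead 61.62 F [-0.6 -0.8 -0.2] M [0.01 0.06 0.01] w 0.0852 q [ 0.22  0.12  1.56  0.    1.46 -0.85]
```

```bash
python3 -m creep '[[0,0,1.5,0,0,0],[-0.06,0,3,0,0,0],[-0.06,0,3,0,0,0],[-0.06,0,3,0,0,0],[-0.06,0,3,0,0,0]]' 60; python3 go.py .5132 .1739 .012 61.4; python3 - <<'E'
from h import *
im=snap('side','s1'); cv2.imwrite('pics/s1c.png',cv2.resize(im[100:260,180:320,::-1],None,fx=4,fy=4))
im=snap('top','t1'); cv2.imwrite('pics/t1c.png',cv2.resize(im[110:250,180:320,::-1],None,fx=4,fy=4))
E
```

```text
time_s: 2.18
tcp_pos: [0.5157, 0.1725, 0.0479]
ee_rot: [0.247, 0.969, 0.0, 0.001]
contact_force: [0.5, 0.2, 0.7]
gripper_width: 0.0514
shift [ 0.12 -0.    1.44] turn [ 0.02  0.02 -0.01]
t 2.1833 tcp [0.5157 0.1725 0.0479] yhead 61.37 F [0.5 0.2 0.7] M [ 0.05 -0.02  0.04] w 0.0514 q [ 0.22  0.18  1.64 -0.    1.32 -0.85]
```

View pics/s1c.png

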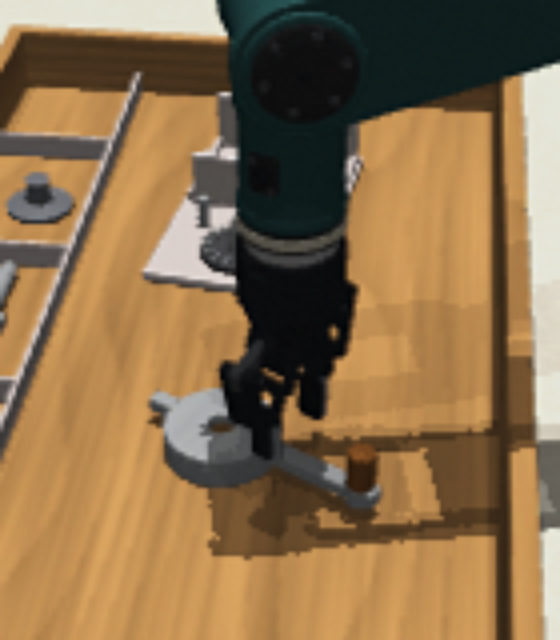

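View pics/t1c.png

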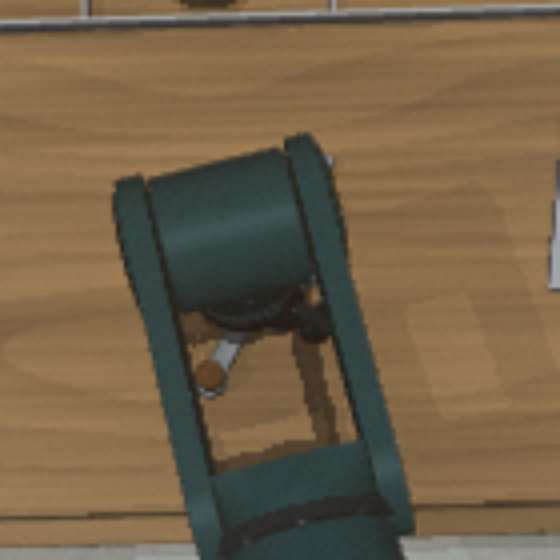

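```bash
python3 -m creep '[[0.12,0,0.8,0,0,0],[0.12,0,1.4,0,0,0],[0.12,0,1.4,0,0,0],[0.12,0,1.4,0,0,0]]'; python3 go.py .5132 .1739 .012 61.4;  python3 -m creep '[[0,0,0,0,0,0],[0,0,0,0,0,0],[0,0,0,0,0,0],[0,0,0,0,0,0],[0,0,0,0,0,0],[0,0,0,0,0,0],[0,0,0,0,0,0],[0,0,0,0,0,0]]' 0; python3 go.py .5132 .1739 .1 61.4
```

```text
time_s: 2.62
tcp_pos: [0.5128, 0.1738, 0.0128]
ee_rot: [0.247, 0.969, 0.0, 0.001]
contact_force: [0.3, -0.4, -0.1]
gripper_width: 0.0512
shift [-0.01  0.01  0.03] turn [ 0.01  0.02 -0.  ]
t 2.6167 tcp [0.5128 0.1738 0.0128] yhead 61.38 F [ 0.3 -0.4 -0.1] M [ 0.02 -0.03  0.06] w 0.0512 q [ 0.22  0.21  1.68 -0.    1.25 -0.85]
time_s: 3.28
tcp_pos: [0.5135, 0.1743, 0.0132]
ee_rot: [0.247, 0.969, 0.001, 0.002]
contact_force: [-0.9, 1.0, 6.0]
gripper_width: 0.0146
shift [-0.01 -0.01 -3.47] turn [ 0.03  0.03 -0.  ]
t 3.2833 tcp [0.5135 0.1743 0.0132] yhead 61.39 F [-0.9  1.   6. ] M [0.08 0.05 0.02] w 0.0146 q [ 0.22  0.21  1.68  0.    1.25 -0.85]
```

```bash
python3 -m creep '[[0,0,-0.3,0,0,0],[0,0,-0.8,0,0,0],[0,0,-1.5,0,0,0],[0,0,-2.3,0,0,0],[0,0,-3.1,0,0,0],[0,0,-3.9,0,0,0],[0,0,-3.9,0,0,0],[0,0,-3.9,0,0,0]]' 0; python3 go.py .5974 -.0451 .11 -7.6; python3 - <<'E'
from h import *
im=snap('side','s2'); cv2.imwrite('pics/s2c.png',cv2.resize(im[120:260,180:320,::-1],None,fx=4,fy=4))
E
```

```text
time_s: 3.95
tcp_pos: [0.5121, 0.1739, 0.1089]
ee_rot: [0.247, 0.969, 0.0, 0.0]
contact_force: [-0.1, 0.4, -4.9]
gripper_width: 0.0146
shift [-7.19 -6.06 -0.04] turn [1.00e-02 0.00e+00 1.38e+01]
t 3.95 tcp [0.5121 0.1739 0.1089] yhead 61.39 F [-0.1  0.4 -4.9] M [ 0.1   0.25 -0.02] w 0.0146 q [ 0.22  0.12  1.58 -0.    1.44 -0.85]
```

View pics/s2c.png

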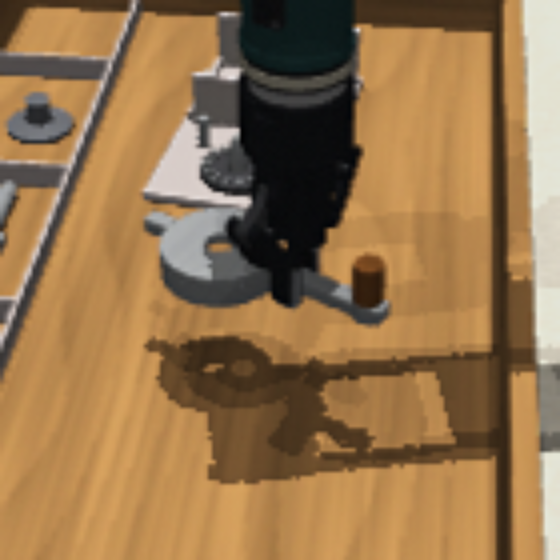

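```bash
python3 -m creep '[[-0.3,-0.3,0,0,0,0.5],[-0.9,-0.8,0,0,0,1.5],[-1.5,-1.3,0,0,0,2.8],[-2.1,-1.8,0,0,0,4.1],[-2.8,-2.4,0,0,0,5.4],[-3.5,-3,0,0,0,6.7],[-4.2,-3.5,0,0,0,8],[-4.9,-4.1,0,0,0,9.3],[-5.5,-4.6,0,0,0,10.6],[-6.1,-5.1,0,0,0,11.8],[-6.7,-5.6,0,0,0,12.9],[-7,-5.9,0,0,0,13.5],[-7.19,-6.06,0,0,0,13.8],[-7.19,-6.06,0,0,0,13.8],[-7.19,-6.06,0,0,0,13.8]]' 0; python3 go.py .5974 -.0451 .11 -7.6; python3 - <<'E'
from h import *
im=snap('side','s3'); cv2.imwrite('pics/s3c.png',cv2.resize(im[80:200,190:290,::-1],None,fx=5,fy=5,interpolation=cv2.INTER_CUBIC))
im=snap('top','t3'); cv2.imwrite('pics/t3c.png',cv2.resize(im[110:210,280:400,::-1],None,fx=5,fy=5,interpolation=cv2.INTER_CUBIC))
E
```

```text
time_s: 5.25
tcp_pos: [0.5966, -0.0453, 0.1074]
ee_rot: [0.753, 0.659, -0.001, -0.001]
contact_force: [-0.6, 0.6, -4.2]
gripper_width: 0.0152
shift [ 0.01  0.03 -0.11] turn [-0.03 -0.01 -0.01]
t 5.25 tcp [ 0.5966 -0.0453  0.1074] yhead -7.63 F [-0.6  0.6 -4.2] M [ 0.21 -0.06 -0.03] w 0.0152 q [-0.17  0.25  1.43  0.    1.46 -0.04]
```

View pics/s3c.png

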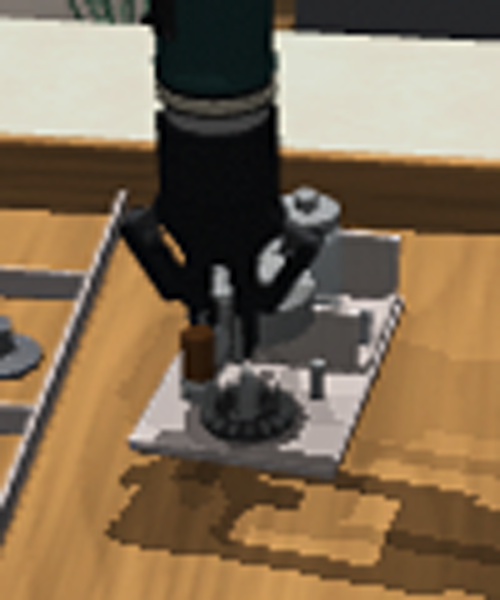

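View pics/t3c.png

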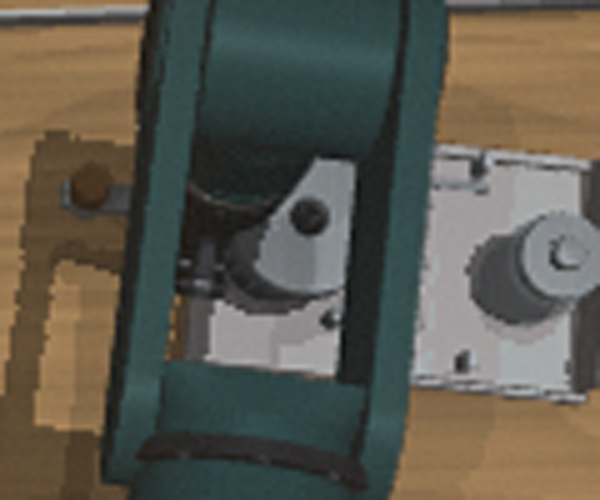

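```bash
python3 - <<'E'
from h import *
def T(X,Y,ox,oy,z,s=5,n='top'): return plane(n,(X+.5)/s-.5+ox,(Y+.5)/s-.5+oy,z)
s=arm.state(); up=s['tcp_pos'][2]-.0132
print(up)
h=T(309,216,280,110,.034+up);k=T(91,184,280,110,.068+up);ks=T(197,332,190,80,.068+up,5,'side')
print('hole',h,'knob',k,ks,np.linalg.norm((k-h)[:2]),np.degrees(np.arctan2(*(k-h)[1::-1])))
K=S=None
ta=ray('top',(91.5)/5-.5+280,184.5/5-.5+110);tb=ray('side',197.5/5-.5+190,332.5/5-.5+80);print(tri(ta,tb))
for yw in (82.4,):
  a=np.radians(yw);hx=s['tcp_pos'][:2]-.065*np.array([np.cos(a),np.sin(a)])
  print('expected head',hx)
  P=[[*(hx+.044*np.array([np.cos(b),np.sin(b)])),.034+up] for b in np.linspace(0,2*np.pi,8,endpoint=False)]
  print((proj('side',P)-[190,80])*5)
E
```

```text
0.09491195855433783
hole [ 0.58838723 -0.11108959  0.12891196] knob [0.60283383 0.01308771 0.16291196] [0.60339812 0.01452997 0.16291196] 0.12501482299151676 83.3641252320185
(array([0.60336002, 0.01300011, 0.16191545]), np.float64(0.0006177923915850181))
expected head [ 0.5882139  -0.10895045]
[[182.29896574 276.23724382]
 [194.07917002 300.50812984]
 [237.66755263 313.15065192]
 [286.57150228 305.99204366]
 [310.6255377  283.74052488]
 [296.75511757 260.16193161]
 [254.51484796 248.55952176]
 [207.70159206 255.02522707]]
```

```bash
python3 -m creep '[[0.03,0.06,0.4,0,0,0],[0.03,0.06,0.9,0,0,0],[0.03,0.06,1.4,0,0,0],[0.03,0.06,1.8,0,0,0],[0.03,0.06,2.1,0,0,0],[0.03,0.06,2.3,0,0,0],[0.03,0.06,2.3,0,0,0],[0.03,0.06,2.3,0,0,0]]' 0; python3 go.py .598 -.0451 .0232 -7.6; python3 - <<'E'
from h import *
im=snap('side','s4'); cv2.imwrite('pics/s4c.png',cv2.resize(im[80:200,190:290,::-1],None,fx=5,fy=5,interpolation=cv2.INTER_CUBIC))
im=snap('top','t4'); cv2.imwrite('pics/t4c.png',cv2.resize(im[110:210,280:400,::-1],None,fx=5,fy=5,interpolation=cv2.INTER_CUBIC))
E
```

```text
time_s: 6.02
tcp_pos: [0.5988, -0.0447, 0.0509]
ee_rot: [0.752, 0.659, -0.0, -0.0]
contact_force: [0.2, 0.6, -3.1]
gripper_width: 0.0147
shift [-0.02 -0.03  1.11] turn [-0.01  0.   -0.  ]
t 6.0167 tcp [ 0.5988 -0.0447  0.0509] yhead -7.61 F [ 0.2  0.6 -3.1] M [ 0.2  -0.01  0.05] w 0.0147 q [-0.17  0.3   1.49 -0.    1.35 -0.04]
```

View pics/s4c.png

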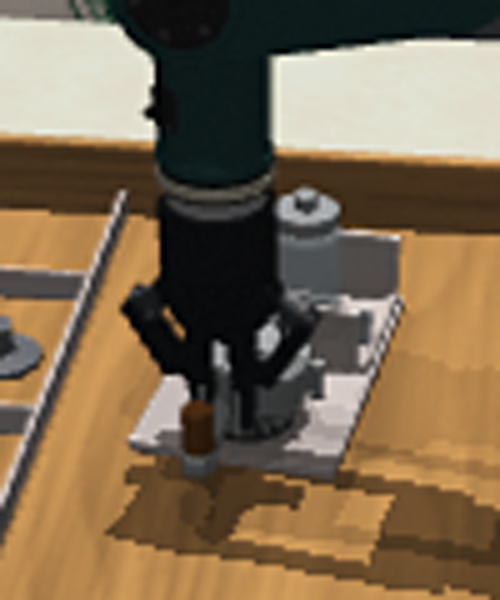

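View pics/t4c.png

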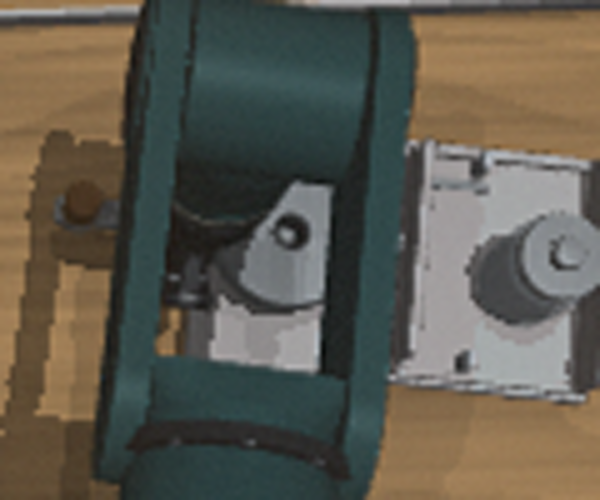

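```bash
python3 -m creep '[[0,-0.02,0.25,0,0,0],[0,-0.02,0.5,0,0,0],[0,-0.02,0.75,0,0,0],[0,-0.02,0.95,0,0,0],[0,-0.02,1.08,0,0,0],[0,-0.02,1.08,0,0,0],[0,-0.02,1.08,0,0,0]]' 0; python3 go.py .598 -.0451 .0232 -7.6
```

```text
time_s: 6.7
tcp_pos: [0.5987, -0.0447, 0.0244]
ee_rot: [0.752, 0.659, 0.0, 0.0]
contact_force: [0.2, -0.9, -4.0]
gripper_width: 0.0145
shift [-0.02 -0.02  0.05] turn [ 0.01  0.   -0.  ]
t 6.7 tcp [ 0.5987 -0.0447  0.0244] yhead -7.61 F [ 0.2 -0.9 -4. ] M [ 0.21 -0.08  0.01] w 0.0145 q [-0.17  0.32  1.52 -0.    1.3  -0.04]
```

```bash
python3 -m creep '[[0,0,0.05,0,0,0],[0,0,0.05,0,0,0],[0,0,0.05,0,0,0]]' 0; python3 -m creep '[[0,0,0,0,0,0],[0,0,0,0,0,0],[0,0,0,0,0,0],[0,0,0,0,0,0],[0,0,0,0,0,0]]' 45;python3 -m creep '[[0,0,-1,0,0,0],[0,0,-2.5,0,0,0],[0,0,-4,0,0,0],[0,0,-5,0,0,0],[0,0,-5,0,0,0],[0,0,-5,0,0,0]]' 45; python3 go.py .6066 .0143 .0642 -7.6;python3 - <<'E'
from h import *
im=snap('side','s5'); cv2.imwrite('pics/s5c.png',cv2.resize(im[80:200,190:290,::-1],None,fx=5,fy=5,interpolation=cv2.INTER_CUBIC))
im=snap('top','t5'); cv2.imwrite('pics/t5c.png',cv2.resize(im[110:210,280:400,::-1],None,fx=5,fy=5,interpolation=cv2.INTER_CUBIC))
E
```

```text
time_s: 6.95
tcp_pos: [0.5989, -0.0446, 0.0236]
ee_rot: [0.752, 0.659, 0.0, 0.0]
contact_force: [0.3, 0.2, -1.1]
gripper_width: 0.0145
time_s: 7.37
tcp_pos: [0.5986, -0.0447, 0.0233]
ee_rot: [0.752, 0.659, 0.0, 0.0]
contact_force: [-0.5, 0.0, -0.2]
gripper_width: 0.0384
time_s: 7.87
tcp_pos: [0.5999, -0.0449, 0.1511]
ee_rot: [0.752, 0.659, 0.002, 0.002]
contact_force: [-0.4, -0.0, -1.1]
gripper_width: 0.0387
shift [ 2.38 -0.07  3.47] turn [ 0.07  0.   -0.  ]
t 7.8667 tcp [ 0.5999 -0.0449  0.1511] yhead -7.61 F [-0.4 -0.  -1.1] M [ 0.    0.04 -0.  ] w 0.0387 q [-0.17  0.22  1.37 -0.    1.54 -0.04]
```

View pics/s5c.png

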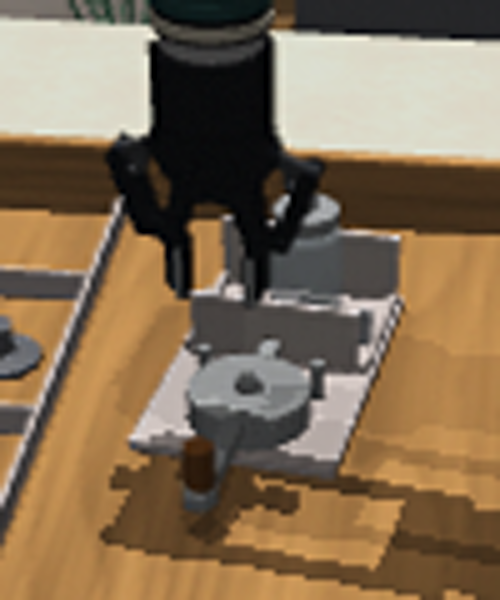

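View pics/t5c.png

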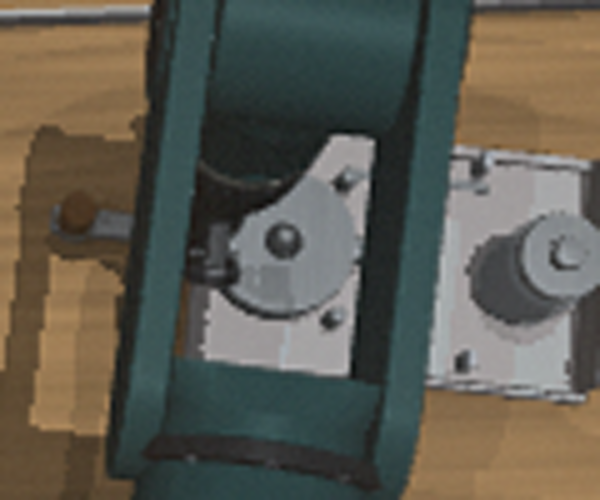

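```bash
python3 - <<'E'
from h import *
def T(X,Y,ox,oy,z,s=5,n='top'): return plane(n,(X+.5)/s-.5+ox,(Y+.5)/s-.5+oy,z)
k=T(79,210,280,110,.078);ks=T(199,447,190,80,.078,5,'side')
h=T(285,240,280,110,.044);hs=T(249,384,190,80,.044,5,'side')
print(k,ks,h,hs)
for a,b in((k,h),(ks,hs)): print(np.linalg.norm((a-b)[:2]),np.degrees(np.arctan2(*(a-b)[1::-1])))
E
```

```text
[0.60561117 0.0124788  0.078     ] [0.60465153 0.01681241 0.078     ] [ 0.59076519 -0.11253769  0.044     ] [ 0.58967678 -0.11286074  0.044     ]
0.12589489976564094 83.22771571332002
0.13053493317347314 83.41261885733819
```

```bash
python3 go.py .6051 .0143 .049 -6.7; python3 -m creep '[[1.2,-0.06,0,0,0,-0.18],[2.37,-0.08,0,0,0,-0.18],[2.37,-0.08,0,0,0,-0.18],[2.37,-0.08,0.8,0,0,-0.18],[2.37,-0.08,1.6,0,0,-0.18],[2.37,-0.08,2.2,0,0,-0.18],[2.37,-0.08,2.2,0,0,-0.18],[2.37,-0.08,2.2,0,0,-0.18]]' 45; python3 go.py .6051 .0143 .049 -6.7;python3 - <<'E'
from h import *
im=snap('side','s6'); cv2.imwrite('pics/s6c.png',cv2.resize(im[80:200,190:290,::-1],None,fx=5,fy=5,interpolation=cv2.INTER_CUBIC))
im=snap('top','t6'); cv2.imwrite('pics/t6c.png',cv2.resize(im[110:210,280:400,::-1],None,fx=5,fy=5,interpolation=cv2.INTER_CUBIC))
E
```

```text
shift [ 2.37 -0.01  3.92] turn [-0.02  0.   -0.18]
t 7.9667 tcp [ 0.5978 -0.0445  0.1469] yhead -7.61 F [ 0.  -0.4 -0.7] M [ 0.   -0.02  0.04] w 0.0381 q [-0.17  0.23  1.38 -0.    1.54 -0.04]
time_s: 8.63
tcp_pos: [0.6025, 0.0142, 0.0902]
ee_rot: [0.747, 0.664, -0.002, -0.002]
contact_force: [-0.2, -0.9, 0.9]
gripper_width: 0.0386
shift [0.02 0.11 1.65] turn [-0.07  0.01 -0.  ]
t 8.6333 tcp [0.6025 0.0142 0.0902] yhead -6.72 F [-0.2 -0.9  0.9] M [ 0.04  0.   -0.01] w 0.0386 q [-0.07  0.27  1.44 -0.    1.44  0.05]
```

View pics/s6c.png

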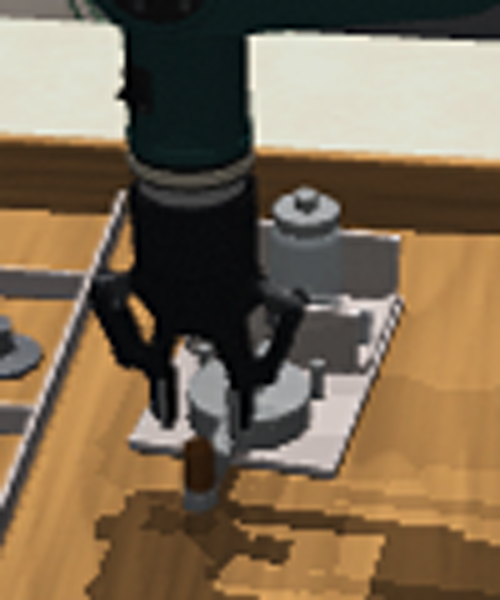

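View pics/t6c.png

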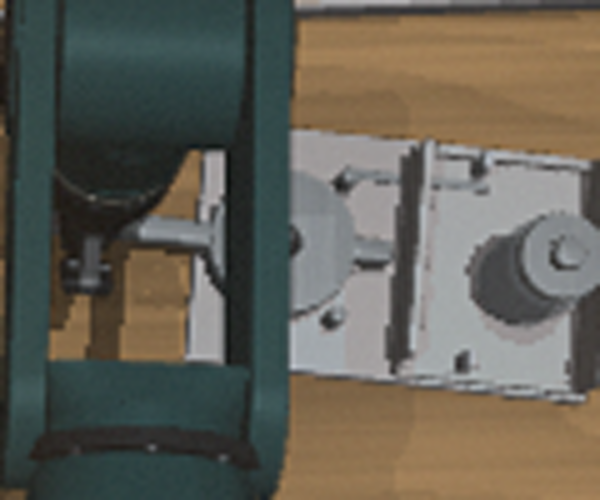

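```bash
python3 go.py .6051 .0143 .049 -6.7; python3 -m creep '[[0,0.06,0.6,0,0,0],[0,0.06,1.2,0,0,0],[0,0.06,1.6,0,0,0],[0,0.06,1.6,0,0,0],[0,0.06,1.6,0,0,0]]' 45; python3 go.py .6051 .0143 .049 -6.7
```

```text
shift [0.01 0.02 1.77] turn [ 0.  0. -0.]
t 8.7333 tcp [0.6045 0.0141 0.0933] yhead -6.72 F [-0.5  0.3 -0.1] M [-0.04 -0.05  0.01] w 0.0383 q [-0.07  0.27  1.43 -0.    1.44  0.05]
time_s: 9.15
tcp_pos: [0.6058, 0.0141, 0.0532]
ee_rot: [0.747, 0.664, -0.0, -0.0]
contact_force: [0.4, 0.4, -0.5]
gripper_width: 0.0385
shift [ 0.01 -0.03  0.17] turn [-0.  0. -0.]
t 9.15 tcp [0.6058 0.0141 0.0532] yhead -6.71 F [ 0.4  0.4 -0.5] M [0.01 0.01 0.05] w 0.0385 q [-0.07  0.31  1.47 -0.    1.36  0.05]
```

```bash
python3 -m creep '[[0,0,0.13,0,0,0],[0,0,0.13,0,0,0]]' 45;  python3 -m creep '[[0,0,0,0,0,0],[0,0,0,0,0,0],[0,0,0,0,0,0],[0,0,0,0,0,0],[0,0,0,0,0,0],[0,0,0,0,0,0]]' 0; python3 go.py .6051 .0143 .049 -6.7
```

```text
time_s: 9.32
tcp_pos: [0.6064, 0.0141, 0.0506]
ee_rot: [0.747, 0.665, 0.001, 0.001]
contact_force: [-0.8, -0.0, 0.2]
gripper_width: 0.0383
time_s: 9.82
tcp_pos: [0.6063, 0.0144, 0.0505]
ee_rot: [0.747, 0.665, 0.001, 0.0]
contact_force: [0.8, 0.9, 2.7]
gripper_width: 0.0205
shift [-0.01 -0.05  0.06] turn [ 0.02 -0.   -0.  ]
t 9.8167 tcp [0.6063 0.0144 0.0505] yhead -6.7 F [0.8 0.9 2.7] M [ 0.12  0.01 -0.01] w 0.0205 q [-0.07  0.31  1.48  0.    1.35  0.05]
```

```bash
python3 -m creep '[[-0.01,-0.35,0,0,0,-0.8],[-0.05,-0.7,0,0,0,-1.6],[-0.11,-1.04,0,0,0,-2.4],[-0.19,-1.38,0,0,0,-3.2],[-0.3,-1.71,0,0,0,-4],[-0.43,-2.03,0,0,0,-4.8],[-0.59,-2.35,0,0,0,-5.6],[-0.76,-2.65,0,0,0,-6.4],[-0.76,-2.65,0,0,0,-6.4],[-0.76,-2.65,0,0,0,-6.4]]' 0; python3 go.py .6051 .0143 .049 -6.7
```

```text
time_s: 10.65
tcp_pos: [0.5387, 0.004, 0.0506]
ee_rot: [0.536, 0.844, 0.001, 0.001]
contact_force: [1.9, 6.7, 2.7]
gripper_width: 0.02
shift [-0.76  2.58  0.07] turn [ 0.03 -0.01  6.39]
t 10.65 tcp [0.5387 0.004  0.0506] yhead 25.23 F [1.9 6.7 2.7] M [ 0.71 -0.33  0.29] w 0.02 q [-0.1   0.17  1.65  0.    1.32 -0.54]
```

```bash
python3 -m creep '[[0.02,0.35,0,0,0,0.8],[-0.02,0.7,0,0,0,1.6],[-0.08,1.04,0,0,0,2.4],[-0.16,1.38,0,0,0,3.2],[-0.27,1.71,0,0,0,4],[-0.4,2.03,0,0,0,4.8],[-0.56,2.35,0,0,0,5.6],[-0.74,2.65,0,0,0,6.4],[-0.93,2.94,0,0,0,7.2],[-1.15,3.21,0,0,0,8],[-1.38,3.47,0,0,0,8.8],[-1.64,3.72,0,0,0,9.6],[-1.91,3.94,0,0,0,10.4],[-2.19,4.15,0,0,0,11.2],[-2.49,4.33,0,0,0,12],[-2.8,4.49,0,0,0,12.8],[-2.8,4.49,0,0,0,12.8],[-2.8,4.49,0,0,0,12.8]]' 0; python3 go.py .6051 .0143 .049 -6.7;python3 - <<'E'
from h import *
im=snap('side','s7'); cv2.imwrite('pics/s7c.png',cv2.resize(im[80:200,190:290,::-1],None,fx=5,fy=5,interpolation=cv2.INTER_CUBIC))
im=snap('top','t7'); cv2.imwrite('pics/t7c.png',cv2.resize(im[110:210,300:420,::-1],None,fx=5,fy=5,interpolation=cv2.INTER_CUBIC))
E
```

```text
time_s: 12.15
tcp_pos: [0.67, -0.0112, 0.0501]
ee_rot: [0.902, 0.432, 0.001, -0.001]
contact_force: [0.4, 4.8, 3.6]
gripper_width: 0.0207
shift [-0.84 -2.66  0.05] turn [-0.01 -0.02 -6.43]
t 12.15 tcp [ 0.67   -0.0112  0.0501] yhead -38.85 F [0.4 4.8 3.6] M [ 0.59  0.03 -0.24] w 0.0207 q [-0.1   0.44  1.3   0.    1.4   0.58]
```

View pics/s7c.png

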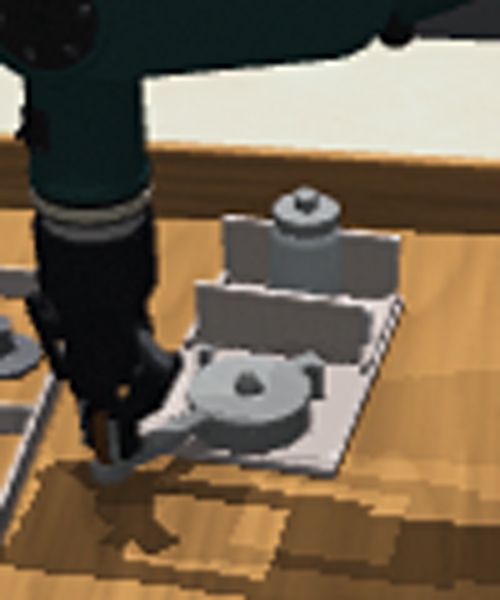

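View pics/t7c.png

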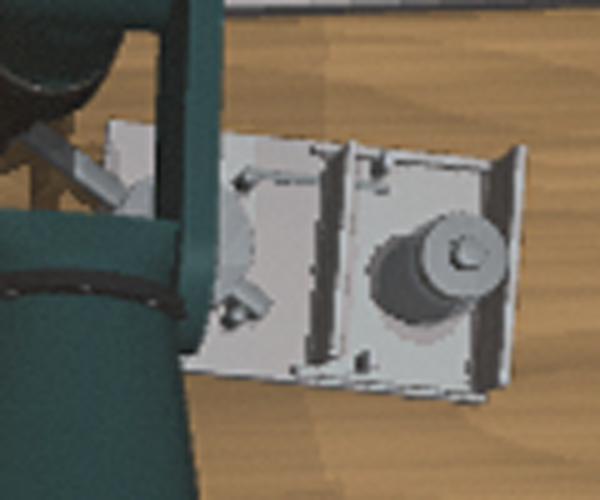

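```bash
python3 -m creep '[[0.01,-0.35,0,0,0,-0.8],[-0.03,-0.7,0,0,0,-1.6],[-0.09,-1.04,0,0,0,-2.4],[-0.17,-1.38,0,0,0,-3.2],[-0.28,-1.71,0,0,0,-4],[-0.41,-2.03,0,0,0,-4.8],[-0.57,-2.35,0,0,0,-5.6],[-0.74,-2.65,0,0,0,-6.4],[-0.93,-2.94,0,0,0,-7.2],[-1.15,-3.21,0,0,0,-8],[-1.38,-3.47,0,0,0,-8.8],[-1.64,-3.72,0,0,0,-9.6],[-1.91,-3.94,0,0,0,-10.4],[-2.19,-4.15,0,0,0,-11.2],[-2.49,-4.33,0,0,0,-12],[-2.8,-4.49,0,0,0,-12.8],[-2.8,-4.49,0,0,0,-12.8]]' 0; python3 go.py .6051 .0143 .049 -6.7;python3 -m creep '[[0,0.35,0,0,0,0.8],[-0.04,0.7,0,0,0,1.6],[-0.1,1.04,0,0,0,2.4],[-0.18,1.38,0,0,0,3.2],[-0.29,1.71,0,0,0,4],[-0.42,2.03,0,0,0,4.8],[-0.58,2.35,0,0,0,5.6],[-0.75,2.65,0,0,0,6.4],[-0.94,2.94,0,0,0,7.2],[-1.16,3.21,0,0,0,8],[-1.39,3.47,0,0,0,8.8],[-1.65,3.72,0,0,0,9.6],[-1.91,3.94,0,0,0,10.4],[-2.19,4.15,0,0,0,11.2],[-2.49,4.33,0,0,0,12],[-2.8,4.49,0,0,0,12.8],[-2.8,4.49,0,0,0,12.8]]' 0; python3 go.py .6051 .0143 .049 -6.7;python3 - <<'E'
from h import *
im=snap('side','s8'); cv2.imwrite('pics/s8c.png',cv2.resize(im[80:200,190:290,::-1],None,fx=5,fy=5,interpolation=cv2.INTER_CUBIC))
im=snap('top','t8'); cv2.imwrite('pics/t8c.png',cv2.resize(im[110:210,300:420,::-1],None,fx=5,fy=5,interpolation=cv2.INTER_CUBIC))
E
```

```text
time_s: 13.67
tcp_pos: [0.5384, 0.0033, 0.0504]
ee_rot: [0.535, 0.845, 0.001, 0.001]
contact_force: [4.0, 3.4, 3.2]
gripper_width: 0.0201
shift [-0.75  2.6   0.06] turn [0.03 0.01 6.41]
t 13.6667 tcp [0.5384 0.0033 0.0504] yhead 25.35 F [4.  3.4 3.2] M [ 0.55 -0.53  0.4 ] w 0.0201 q [-0.1   0.17  1.65  0.    1.32 -0.54]
time_s: 15.08
tcp_pos: [0.6701, -0.0114, 0.0498]
ee_rot: [0.903, 0.43, 0.0, -0.001]
contact_force: [1.0, 5.4, 4.9]
gripper_width: 0.0204
shift [-0.84 -2.67  0.04] turn [-0.01 -0.02 -6.47]
t 15.0833 tcp [ 0.6701 -0.0114  0.0498] yhead -39.04 F [1.  5.4 4.9] M [ 0.62  0.1  -0.16] w 0.0204 q [-0.1   0.44  1.3   0.    1.4   0.58]
```

View pics/t8c.png

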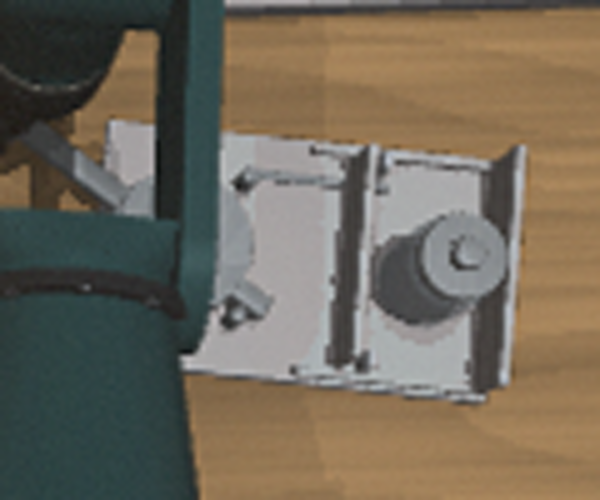

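View pics/s8c.png

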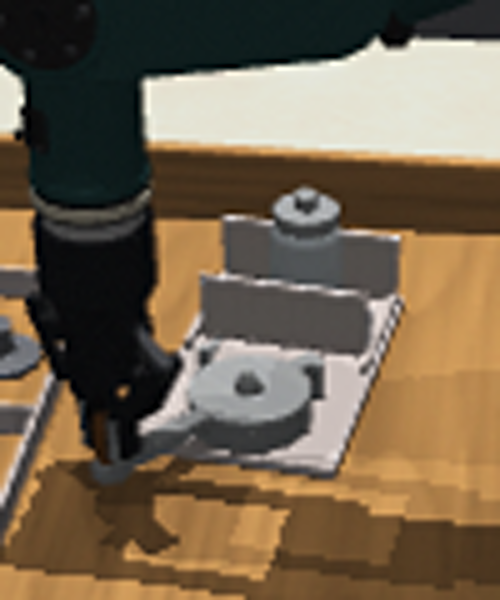

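```bash
python3 -m creep '[[0,-0.35,0,0,0,-0.8],[-0.04,-0.7,0,0,0,-1.6],[-0.1,-1.04,0,0,0,-2.4],[-0.18,-1.38,0,0,0,-3.2],[-0.29,-1.71,0,0,0,-4],[-0.42,-2.03,0,0,0,-4.8],[-0.58,-2.35,0,0,0,-5.6],[-0.75,-2.65,0,0,0,-6.4],[-0.94,-2.94,0,0,0,-7.2],[-1.16,-3.21,0,0,0,-8],[-1.39,-3.47,0,0,0,-8.8],[-1.65,-3.72,0,0,0,-9.6],[-1.91,-3.94,0,0,0,-10.4],[-2.19,-4.15,0,0,0,-11.2],[-2.49,-4.33,0,0,0,-12],[-2.8,-4.49,0,0,0,-12.8],[-2.8,-4.49,0,0,0,-12.8]]' 0; python3 go.py .6051 .0143 .049 -6.7
python3 -m creep '[[0,0.17,0,0,0,0.4],[-0.01,0.35,0,0,0,0.8],[-0.03,0.52,0,0,0,1.2],[-0.03,0.52,0,0,0,1.2]]' 0|grep -E 'pos|force'
python3 -m creep '[[0,0.17,0,0,0,0.4],[-0.01,0.35,0,0,0,0.8],[-0.03,0.52,0,0,0,1.2],[-0.03,0.52,0,0,0,1.2]]' 0|grep -E 'pos|force'
```

```text
time_s: 16.6
tcp_pos: [0.5384, 0.0035, 0.0503]
ee_rot: [0.535, 0.845, 0.001, 0.001]
contact_force: [4.0, 4.1, 2.0]
gripper_width: 0.0204
shift [-0.75  2.6   0.06] turn [0.03 0.01 6.4 ]
t 16.6 tcp [0.5384 0.0035 0.0503] yhead 25.29 F [4.  4.1 2. ] M [ 0.51 -0.58  0.4 ] w 0.0204 q [-0.1   0.17  1.65 -0.    1.32 -0.54]
tcp_pos: [0.5498, 0.0081, 0.0498]
contact_force: [-1.4, 3.0, 5.1]
tcp_pos: [0.5623, 0.0124, 0.0498]
contact_force: [-2.4, 4.3, 5.6]
```

```bash
python3 - <<'E'
from h import *
im=snap('side','s9'); cv2.imwrite('pics/s9c.png',cv2.resize(im[80:200,190:290,::-1],None,fx=5,fy=5,interpolation=cv2.INTER_CUBIC))
im=snap('top','t9'); cv2.imwrite('pics/t9c.png',cv2.resize(im[110:210,300:420,::-1],None,fx=5,fy=5,interpolation=cv2.INTER_CUBIC))
E
```

```text
(no output)
```

View pics/t9c.png

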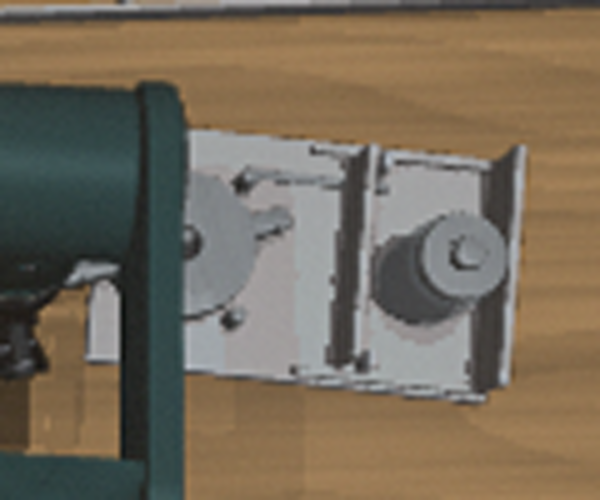

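View pics/s9c.png

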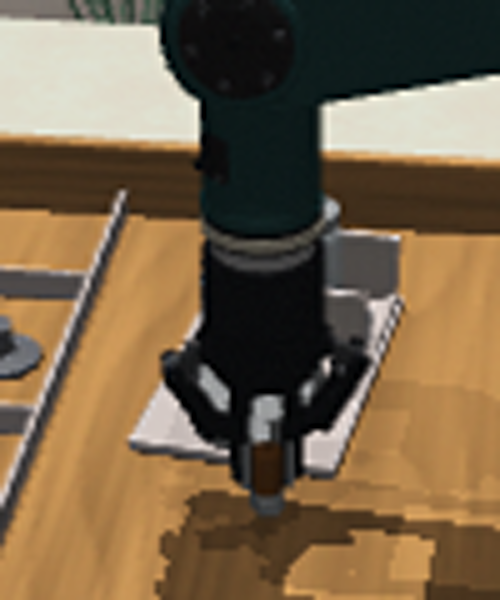

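```bash

python3 -m creep '[[0,0.17,0,0,0,0.4],[-0.01,0.35,0,0,0,0.8],[-0.03,0.52,0,0,0,1.2],[-0.03,0.52,0,0,0,1.2]]' 0|grep -E 'pos|force'
python3 -m creep '[[0,0.17,0,0,0,0.4],[-0.01,0.35,0,0,0,0.8],[-0.01,0.35,0,0,0,0.8]]' 0|grep -E 'pos|force'
```

```text
tcp_pos: [0.5752, 0.0148, 0.0498]
contact_force: [-0.6, 4.1, 6.5]
tcp_pos: [0.5831, 0.0159, 0.0496]
contact_force: [-2.5, 3.9, 5.8]
```

```bash

python3 -m creep '[[0,0.17,0,0,0,0.4],[-0.01,0.35,0,0,0,0.8],[-0.01,0.35,0,0,0,0.8]]' 0|grep -E 'pos|force'; python3 go.py .6051 .0143 .049 -6.7
```

```text
tcp_pos: [0.5919, 0.0162, 0.0495]
contact_force: [-2.4, 5.2, 5.4]
shift [-0.07  0.53  0.02] turn [-0.05 -0.    1.15]
t 18.2 tcp [0.5919 0.0162 0.0495] yhead -0.96 F [-2.4  5.2  5.4] M [0.49 0.47 0.06] w 0.0201 q [-0.07  0.28  1.51  0.    1.35 -0.05]
```

```bash

python3 -m creep '[[0,0.17,0,0,0,0.4],[-0.01,0.35,0,0,0,0.8],[-0.01,0.35,0,0,0,0.8]]' 0|grep -E 'pos|force'; python3 go.py .6051 .0143 .049 -6.7
```

```text
tcp_pos: [0.6007, 0.0159, 0.0495]
contact_force: [-2.8, 5.8, 5.4]
shift [-0.05  0.18  0.02] turn [-0.05 -0.    0.35]
t 18.45 tcp [0.6007 0.0159 0.0495] yhead -4.96 F [-2.8  5.8  5.4] M [0.55 0.5  0.07] w 0.02 q [-0.07  0.3   1.49  0.    1.36  0.02]
```

```bash

python3 -m creep '[[0,0.17,0,0,0,0.4],[-0.01,0.35,0,0,0,0.8],[-0.01,0.35,0,0,0,0.8]]' 0|grep -E 'pos|force'; python3 go.py .6051 .0143 .049 -6.7
```

```text
tcp_pos: [0.6095, 0.0149, 0.0494]
contact_force: [-2.1, 6.1, 5.4]
shift [-0.05 -0.17  0.02] turn [-0.05 -0.   -0.45]
t 18.7 tcp [0.6095 0.0149 0.0494] yhead -8.97 F [-2.1  6.1  5.4] M [0.6 0.4 0.1] w 0.0202 q [-0.07  0.32  1.46  0.    1.36  0.09]
```

```bash

python3 - <<'E'
from h import *
im=snap('top','t10'); cv2.imwrite('pics/t10c.png',cv2.resize(im[110:210,300:420,::-1],None,fx=5,fy=5,interpolation=cv2.INTER_CUBIC))
E
```

```text
(no output)
```

View pics/t10c.png

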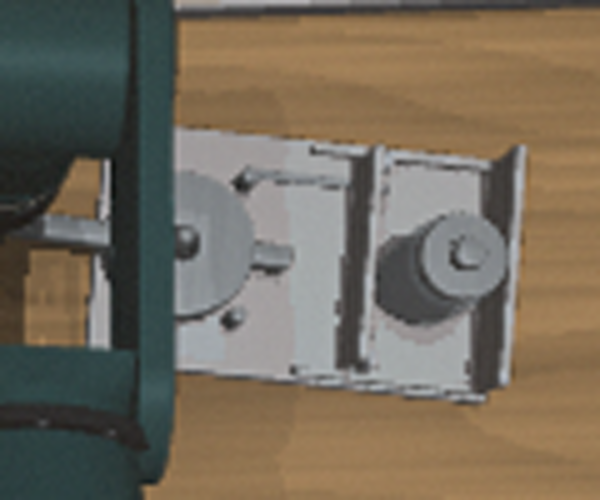

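```bash

python3 -m creep '[[0,0.17,0,0,0,0.4],[-0.01,0.35,0,0,0,0.8],[-0.01,0.35,0,0,0,0.8]]' 0|grep -E 'pos|force'; python3 go.py .6051 .0143 .049 -6.7|tail -1
```

```text
tcp_pos: [0.6181, 0.0133, 0.0495]
contact_force: [-1.5, 5.2, 5.2]
t 19.0 tcp [0.6181 0.0133 0.0495] yhead -12.97 F [-1.5  5.2  5.2] M [ 0.56  0.45 -0.02] w 0.0202 q [-0.07  0.34  1.44  0.    1.37  0.16]
```

```bash

python3 -m creep '[[0,0.17,0,0,0,0.4],[-0.01,0.35,0,0,0,0.8],[-0.01,0.35,0,0,0,0.8]]' 0|grep -E 'pos|force'; python3 go.py .6051 .0143 .049 -6.7|tail -1
```

```text
tcp_pos: [0.6267, 0.0112, 0.0495]
contact_force: [-1.0, 5.0, 4.6]
t 19.25 tcp [0.6267 0.0112 0.0495] yhead -16.98 F [-1.   5.   4.6] M [0.59 0.43 0.01] w 0.0204 q [-0.07  0.36  1.42  0.    1.37  0.22]
```

```bash

python3 -m creep '[[0,0.17,0,0,0,0.4],[-0.01,0.35,0,0,0,0.8],[-0.01,0.35,0,0,0,0.8]]' 0|grep -E 'pos|force'; python3 go.py .6051 .0143 .049 -6.7|tail -1
```

```text
tcp_pos: [0.6351, 0.0084, 0.0494]
contact_force: [-0.9, 4.5, 5.5]
t 19.5 tcp [0.6351 0.0084 0.0494] yhead -20.98 F [-0.9  4.5  5.5] M [0.59 0.42 0.  ] w 0.0201 q [-0.08  0.37  1.4   0.    1.38  0.29]
```

```bash

python3 -m creep '[[0,0.17,0,0,0,0.4],[-0.01,0.35,0,0,0,0.8],[-0.01,0.35,0,0,0,0.8]]' 0|grep -E 'pos|force'; python3 go.py .6051 .0143 .049 -6.7|tail -1
```

```text
tcp_pos: [0.643, 0.0053, 0.0494]
contact_force: [-1.8, 4.4, 6.0]
t 19.75 tcp [0.643  0.0053 0.0494] yhead -24.97 F [-1.8  4.4  6. ] M [ 0.71  0.53 -0.02] w 0.02 q [-0.08  0.39  1.37  0.    1.38  0.36]
```

```bash

python3 - <<'E'
from h import *
im=snap('top','t11'); cv2.imwrite('pics/t11c.png',cv2.resize(im[110:210,300:420,::-1],None,fx=5,fy=5,interpolation=cv2.INTER_CUBIC))
E
```

```text
(no output)
```

View pics/t11c.png

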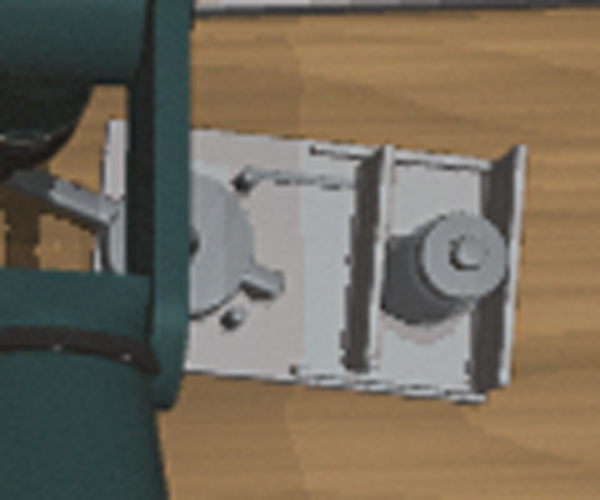

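```bash

python3 -m creep '[[0,0.17,0,0,0,0.4],[-0.01,0.35,0,0,0,0.8],[-0.01,0.35,0,0,0,0.8]]' 0|grep -E 'pos|force'; python3 go.py .6051 .0143 .049 -6.7|tail -1
```

```text
tcp_pos: [0.6483, 0.003, 0.0493]
contact_force: [-6.6, 9.6, 8.8]
t 20.05 tcp [0.6483 0.003  0.0493] yhead -28.85 F [-6.6  9.6  8.8] M [1.2  1.71 0.61] w 0.0199 q [-0.08  0.4   1.35  0.    1.4   0.42]
```

```bash

python3 -m creep '[[0,0.17,0,0,0,0.4],[-0.01,0.35,0,0,0,0.8],[-0.01,0.35,0,0,0,0.8]]' 0|grep -E 'pos|force'; python3 go.py .6051 .0143 .049 -6.7|tail -1
```

```text
tcp_pos: [0.6519, 0.0008, 0.0488]
contact_force: [-17.2, 13.0, 14.3]
t 20.3 tcp [0.6519 0.0008 0.0488] yhead -32.86 F [-17.2  13.   14.3] M [1.85 3.32 0.17] w 0.02 q [-0.09  0.42  1.33  0.01  1.41  0.48]
```

```bash

python3 -m creep '[[0,0.17,0,0,0,0.4],[-0.01,0.35,0,0,0,0.8],[-0.01,0.35,0,0,0,0.8]]' 0|grep -E 'pos|force'; python3 go.py .6051 .0143 .049 -6.7|tail -1
```

```text
tcp_pos: [0.6557, -0.0015, 0.0482]
contact_force: [-23.3, 17.7, 18.2]
t 20.55 tcp [ 0.6557 -0.0015  0.0482] yhead -36.79 F [-23.3  17.7  18.2] M [2.7  4.78 0.17] w 0.02 q [-0.09  0.43  1.31  0.01  1.42  0.55]
```

```bash

python3 - <<'E'
from h import *
im=snap('top','t12'); cv2.imwrite('pics/t12c.png',cv2.resize(im[110:210,300:420,::-1],None,fx=5,fy=5,interpolation=cv2.INTER_CUBIC))
im=snap('side','s12'); cv2.imwrite('pics/s12c.png',cv2.resize(im[80:200,190:290,::-1],None,fx=5,fy=5,interpolation=cv2.INTER_CUBIC))
E
```

```text
(no output)
```

View pics/t12c.png

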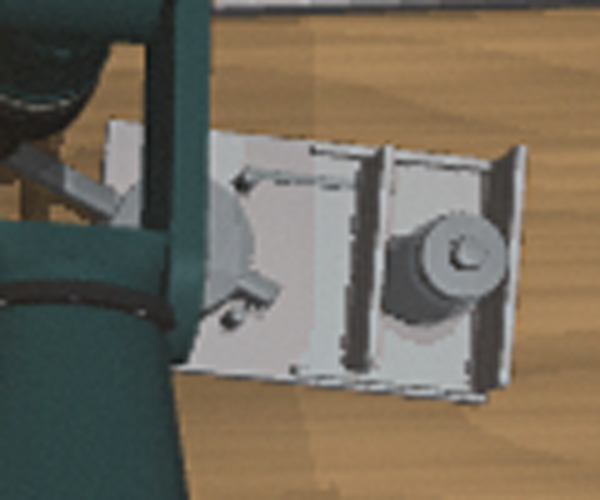

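View pics/s12c.png

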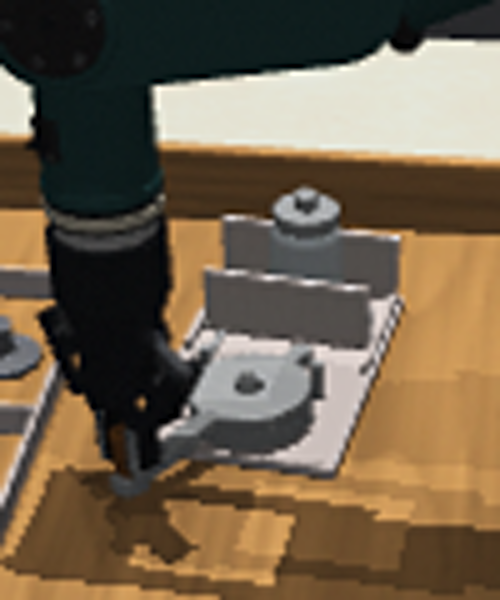

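```bash
python3 -m creep '[[0,-0.17,0,0,0,-0.4],[-0.01,-0.35,0,0,0,-0.8],[-0.03,-0.52,0,0,0,-1.2],[-0.05,-0.7,0,0,0,-1.6],[-0.08,-0.87,0,0,0,-2],[-0.08,-0.87,0,0,0,-2],[-0.08,-0.87,0,0,0,-2]]' 0; python3 go.py .6051 .0143 .049 -6.7|tail -1;python3 - <<'E'
from h import *
im=snap('top','t13'); cv2.imwrite('pics/t13c.png',cv2.resize(im[110:210,300:420,::-1],None,fx=5,fy=5,interpolation=cv2.INTER_CUBIC))
im=snap('side','s13'); cv2.imwrite('pics/s13c.png',cv2.resize(im[80:200,190:290,::-1],None,fx=5,fy=5,interpolation=cv2.INTER_CUBIC))
E
```

```text
time_s: 21.23
tcp_pos: [0.6442, 0.0038, 0.0481]
ee_rot: [0.852, 0.523, -0.004, -0.003]
contact_force: [-5.3, 6.1, 5.3]
gripper_width: 0.0205
t 21.2333 tcp [0.6442 0.0038 0.0481] yhead -26.95 F [-5.3  6.1  5.3] M [ 0.79  1.14 -0.31] w 0.0205 q [-0.08  0.4   1.37  0.    1.39  0.39]
```

View pics/t13c.png

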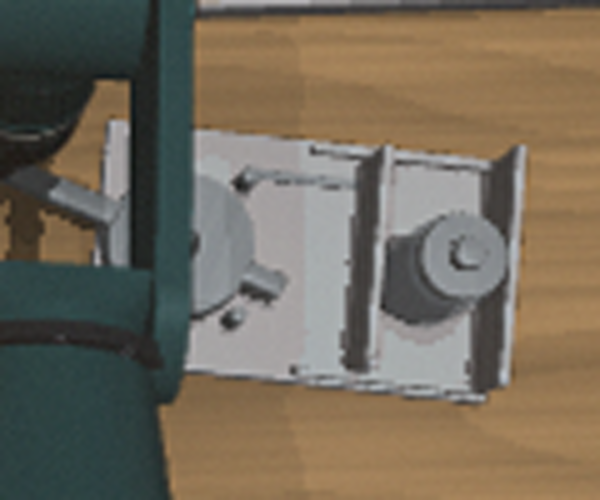

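View pics/s13c.png

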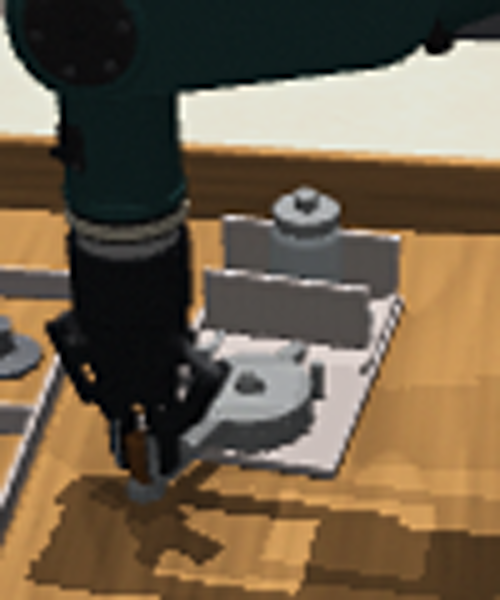

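```bash
python3 -m creep '[[0,-0.17,0,0,0,-0.4],[-0.01,-0.35,0,0,0,-0.8],[-0.03,-0.52,0,0,0,-1.2],[-0.03,-0.52,0,0,0,-1.2],[-0.03,-0.52,0,0,0,-1.2]]' 0|grep force;  python3 -m creep '[[0,0,0,0,0,0],[0,0,0,0,0,0],[0,0,0,0,0,0],[0,0,0,0,0,0],[0,0,0,0,0,0]]' 45; python3 -m creep '[[0,0,-1,0,0,0],[0,0,-2,0,0,0],[0,0,-3.5,0,0,0],[0,0,-5,0,0,0],[0,0,-5,0,0,0],[0,0,-5,0,0,0],[0,0,-5,0,0,0]]' 45; python3 - <<'E'
from h import *
im=snap('top','t14'); cv2.imwrite('pics/t14c.png',cv2.resize(im[110:210,300:420,::-1],None,fx=5,fy=5,interpolation=cv2.INTER_CUBIC))
im=snap('side','s14'); cv2.imwrite('pics/s14c.png',cv2.resize(im[80:200,190:290,::-1],None,fx=5,fy=5,interpolation=cv2.INTER_CUBIC))
O=np.array([.5905,-.1097]);a=np.radians(82.7);u=np.array([np.cos(a),np.sin(a)]);x=np.array([u[1],-u[0]])
for d in(.076,.105,.111):
  P=[[*(O-u*(d+e)+x*q),z] for e in(-.003,.003) for q in(-.064,.064) for z in(.018,.068)]
  print(d,'top',((proj('top',P)-[300,110])*5+2).round(0).tolist(),'\nside',((proj('side',P)-[190,80])*5+2).round(0).tolist())
E
```

```text
contact_force: [-4.5, 0.1, 1.9]
time_s: 22.17
tcp_pos: [0.636, 0.0074, 0.0498]
ee_rot: [0.823, 0.568, 0.0, 0.0]
contact_force: [-0.9, 0.1, 0.5]
gripper_width: 0.0383
time_s: 22.75
tcp_pos: [0.6357, 0.0075, 0.1748]
ee_rot: [0.823, 0.568, 0.0, 0.0]
contact_force: [-0.0, -0.5, -0.3]
gripper_width: 0.0383
0.076 top [[285.0, 364.0], [304.0, 353.0], [301.0, 157.0], [320.0, 138.0], [295.0, 365.0], [314.0, 354.0], [311.0, 158.0], [330.0, 139.0]] 
side [[356.0, 375.0], [358.0, 317.0], [190.0, 353.0], [188.0, 295.0], [358.0, 371.0], [360.0, 312.0], [193.0, 349.0], [190.0, 291.0]]
0.105 top [[333.0, 369.0], [354.0, 358.0], [349.0, 162.0], [370.0, 143.0], [343.0, 370.0], [364.0, 359.0], [358.0, 163.0], [380.0, 144.0]] 
side [[365.0, 355.0], [366.0, 297.0], [201.0, 333.0], [199.0, 276.0], [366.0, 351.0], [368.0, 293.0], [203.0, 329.0], [201.0, 272.0]]
0.111 top [[343.0, 370.0], [364.0, 359.0], [358.0, 163.0], [380.0, 144.0], [353.0, 371.0], [374.0, 360.0], [368.0, 164.0], [390.0, 145.0]] 
side [[366.0, 351.0], [368.0, 293.0], [203.0, 329.0], [201.0, 272.0], [368.0, 346.0], [369.0, 289.0], [205.0, 325.0], [203.0, 268.0]]
```

View pics/t14c.png

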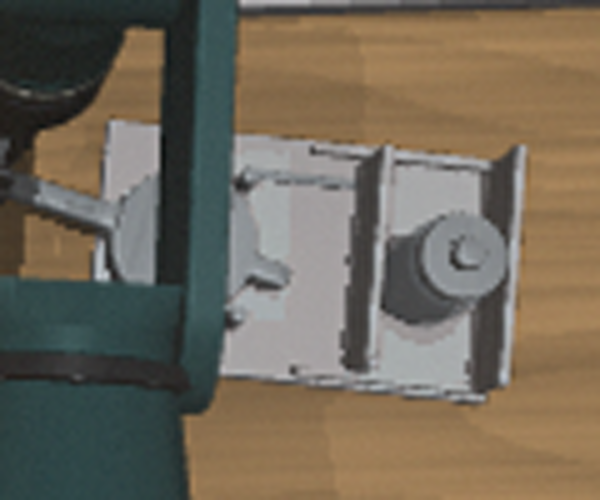

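View pics/s14c.png

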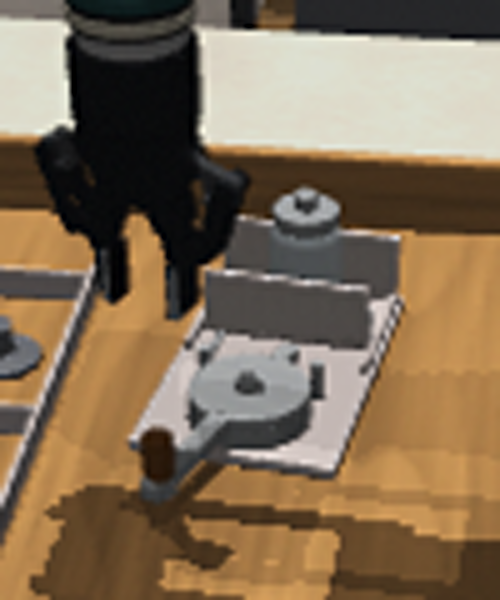

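```bash
python3 -m creep '[[1.5,-1.5,-1.5,0,0,0],[3,-3,-3,0,0,0],[3,-5,-4,0,0,0],[3,-6,-4,0,0,0],[3,-6,-4,0,0,0],[3,-6,-4,0,0,0],[3,-6,-4,0,0,0]]' 45; python3 - <<'E'
from h import *
im=snap('top','t15'); a=cv2.resize(im[125:195,295:410,::-1],None,fx=6,fy=6,interpolation=cv2.INTER_CUBIC)
cv2.imwrite('pics/t15c.png',a)
im=snap('side','s15'); b=cv2.imread('pics/s5.png')
c=np.hstack([cv2.resize(q[125:185,205:270],None,fx=6,fy=6,interpolation=cv2.INTER_CUBIC) for q in(b,im[:,:,::-1])])
cv2.imwrite('pics/s15c.png',c)
E
```

```text
time_s: 23.43
tcp_pos: [0.5211, 0.1317, 0.2749]
ee_rot: [0.822, 0.569, 0.0, 0.0]
contact_force: [0.1, -0.1, -0.9]
gripper_width: 0.0385
```

View pics/t15c.png

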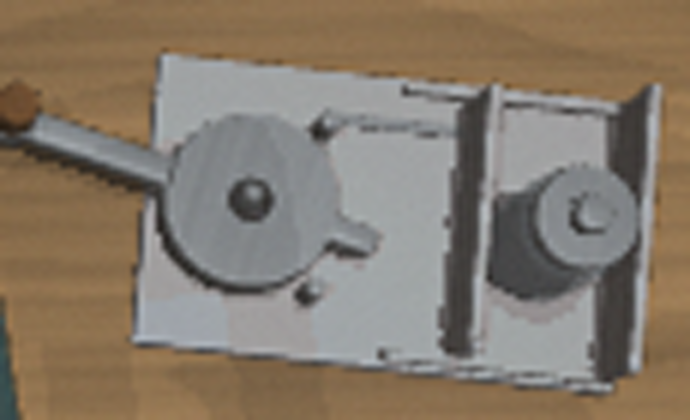

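View pics/s15c.png

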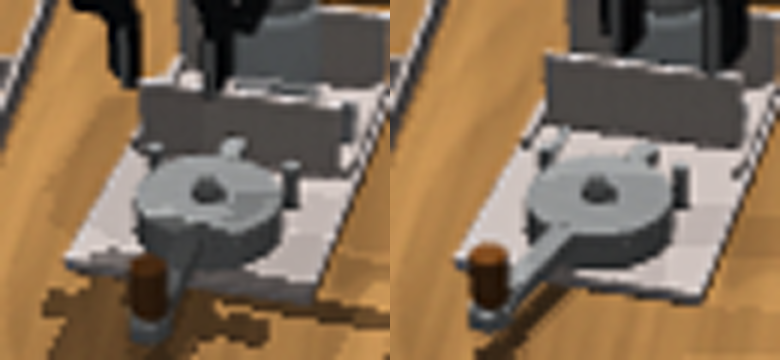

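```bash
python3 - <<'E'
from h import *
a=cv2.imread('pics/top0.png').astype(int);b=cv2.imread('pics/t15.png').astype(int)
for n,(x0,x1,y0,y1) in dict(bowl=(215,250,78,113),grater=(262,322,88,108),stopper=(342,368,84,108),jar=(384,404,148,176)).items():
    print(n,np.abs(a-b)[y0:y1,x0:x1].max(2).mean().round(2),np.abs(a-b)[y0:y1,x0:x1].max())
s=arm.state();print(s['time_s'],s['contact_force'])
arm.sign_off()
E
```

```text
bowl 6.6 13
grater 7.36 13
stopper 7.19 12
jar 7.94 14
23.5333 [ 0.05228876 -0.11530096  0.82571434]
the job is handed in; nothing more can be done
```

I set the large wrench over the winder's post and let go. I then took it by the knob and wound until the force rose sharply at the hard stop, and handed the job in at 23.5 s. That took three winding strokes with free back-swings. The two smaller wrenches outside the drawer (top-view pixels 114,165 and 157,295) were not used.

**Last checks**
- **Divider:** it sits about 111–112 mm from the post in the top view, where home is 111 mm, and matches the home position in the side view. The pictures are good to about 1–2 mm. It did not move as the force went on rising.
- **Wrench:** its head lies flat on the plate over the post, with the handle on the side away from the jar and the gripper clear of it.
- **Bystanders:** the bowl, grater, stopper and jar show no shift between the first and last top views.

**Overshoot at the stop:** I issued two 4° steps after the force first rose. That brought the tool force to about 34 N, and the head looked slightly tilted while under load. After I backed off and let go, it sat flat again.

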